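Find where the hanging bar balances and fit its hanger there

TASK

This steel bar will hang from one hook, so its hanger must sit where the bar balances: slide the bar endwise over the aluminium box, brass knob first, little by little until it just tips over the box's edge by itself and the knob sinks to the glass, no further, and let go of it. Then set the brass hanger down over the tipped bar, square on it and right over that edge, and leave bar and hanger resting so. Work gently: do not shift the box or press hard on it, do not bang the glass, and leave the tea things alone.

Things in the scene. Friction and masses are not known exactly. Their poses are not given: they have to be found in the camera images.
- bar: hanging bar: dark steel tube 380 mm long (own y), 16 wide (x), 14 high (z), black cap on its plain tail, brass knob (hollow or solid: weight unknown) on the other end; 0.4 to 0.53 kg. Origin: middle of its underside, +y to the knob. It starts level and loose across the box's two rails. Balance point unknown, 35 to 85 mm from its middle to the knob. Tipped, it leans 9 to 15 degrees, tail up
- bar_center (a point): middle of the bar, half-way up (7 mm above its underside), axes as the bar's; at the start 100 to 130 mm short of box_edge, so it must slide 20 to 95 mm along +y before it tips
- bar_tail (a point): centre of the plain end face, 190 mm behind the middle (own -y), half-way up; axes as the bar's. Pushing the bar along takes 2 to 5 N
- bar_knob (a point): centre of the brass knob, 215 mm ahead of the middle (own +y); it starts about 45 mm above the table and is at 15 mm when it rests on it. Friction of whatever pushes or holds the bar keeps it from tipping, so it shows only once let go; within about 1 mm of balance it sinks very slowly or hangs, and needs a little more
- box: aluminium domino box 130 mm (own x) by 120 mm (own y), 38 high, 1.1 kg, loose on the table. Its sliding lid runs along x, 3 mm lower than the two 7 mm wide rails along x at the sides (own y 53 to 60 mm, and -60 to -53), on which the bar lies crosswise, about along the box's y, knob beyond the +y side. Origin: middle of the underside
- box_edge (a point): the edge over which the bar tips: the middle of the outer top edge of the +y rail, 60 mm from the box's middle, 38 mm above the table; axes as the box's, the edge runs along x
- clip: the brass hanger, 0.06 kg; origin in the middle of its feet, axes as clip_center. Seated on the bar, its bridge lies on the bar's top and clip_center is 8 mm above the bar's top. Either way round is good
- clip_center (a point): centre of the brass hanger, 20 mm above its feet. An upright U open below: two flat cheeks 20 mm long (own y), 3 thick, 40 high, 26 mm over their outsides (own x), a ring above (top at 52 mm from the feet). The slot below is 20 mm wide (x), 12 deep, open along y: it straddles the bar, its y along the bar. Grip it across the cheeks, along x
- table: the glass table top, upper face at height 0
- saucer1: bystander: saucer, 134 mm wide, far side
- saucer2: bystander: saucer, 134 mm wide, far side
- cup1: bystander: white cup on saucer1, 80 mm wide, 58 mm high
- cup2: bystander: blue cup on saucer2, 80 mm wide, 58 mm high
- sugar: bystander: green glass sugar bowl, 100 mm wide, 55 mm high, right side
- spoon: bystander: teaspoon, 140 mm long, lying on the right side
- samovar: bystander: samovar on its tray, 252 mm wide at the tray, 420 mm high, back left, fixed
- stand: bystander: three-tier ceramic stand, 240 mm wide, 385 mm high, left side, fixed

How it is judged:
By the outcome, as a careful person would: the job done as asked, in the order asked, and still so for the second after the job is handed in, with the robot touching nothing.
It also fails if it takes over 72 s, if anything falls off the work surface, if the arm or the gripper's body presses on something with over 40 N, if the wrist force passes 120 N, or if a joint passes its speed limit or range.

ROBOT

A 7-joint arm with a two-finger parallel gripper is mounted at the origin on the work surface. World frame = base frame: x ahead of the robot, y to its left, z up, the work surface at z = 0. Lengths are in m, angles in rad, forces in N, time in s.
With the tool pointing down it reaches from about 0.4 to 0.85 m from the base axis. Payload 10.4 kg.
Tool frame: the origin (TCP) lies at the very end of the fingers, on their centre line; the grasp point (between the pads) lies 19 mm behind it; x points along the fingers, z is the direction in which the jaws open and shut, and the axes are right-handed (so a half turn about x gives the same grasp; the last joint's range is limited). The gripper opens to 85 mm and grips with 20 to 120 N. Pads are 22 mm wide; open, the fingers measure 114 mm over their backs; the gripper's body (76 mm by 85 mm) begins 54 mm behind the grasp point. The pads swing forward as they close: fully open they stand 13 mm farther back than shut.
Start: joints at [1.22, 0.332, -0.065, 1.46, 0.022, 1.35, -0.088], TCP at [0.201, -0.592, 0.231] pointing down, gripper open.
Joint ranges: [-2.6, 2.6], [-0.5, 2.12], [-1.47, 1.34], [0.16, 2.42], [-1.27, 4.41], [0.06, 2.06], [-2.6, 2.6]. Speed limits (rad/s): [2.22, 2.22, 2.79, 2.79, 3.14, 3.14, 3.14].

INTERFACE

Orientations are given as a unit quaternion [x, y, z, w].
In Python, from workcell import telemetry, viewer, manip, spot_in, mark_of gives the robot as it stands. The module is installed in compiled form; this text tells all that it offers.
- The arm moves only by the shell command python3 -m crank 'ROWS' [FORCE]. ROWS is JSON, a list of rows, each a list of 3 entries, a list of its own where there are three numbers: the closure, from 0 (fully open) to 1 (shut), then the shift along the world's x, y, z in cm, then the turn, a rotation vector about the world's x, y, z in rad. A call has 1 to 12 rows; each row shifts and turns the commanded pose from where the row before left it; what a row does not reach is not made up. A row lasts 1/12 s, in which the tool goes at most 41.7 mm and 7.16 degrees, less where a joint would pass 70% of its speed; a pose out of reach is approached as far as the arm can. A call with a gripper value outside its range is refused whole. The fingers move at their own pace and stop on an object; FORCE is the grip in N (left out, the last holds). Time passes only in rows, so rows that do not move let the fingers close. It gives the time, the measured TCP pose, the force and the opening at its end, in the units of the state.
- telemetry.get_obs(): the state, without advancing time (a new reading comes with each control period).
- viewer.camera(name): name is "scene" or "top" or "wrist"; returns a dict with "frame" (420x560x3 uint8, red, green, blue), "intrinsics" (3x3 intrinsics, pixels), "cam_to_world" (4x4, takes a point from camera to world coordinates). Camera axes: x right, y up, looking along -z (the intrinsics and any distortion apply to the point x, -y, -z); pixel columns grow to the right and rows downward; lengths in m; the calibration is good to about 2 mm. A picture is of the moment at which its call begins. There is no depth.
- manip.hand_in(): hands the job in, once; it reports no verdict.
Trained networks look in a picture, given as the dict that the camera call returned (one of the last four; its "shot" number tells which), for a name from the list of things; names that differ only in an ending like _2 or _b are one class to them, and where a whole thing is asked for, a point or a joint stands for the part that bears it (a point fixed in the world has none). Each returns a list of dicts, best first, with "conf" (0 to 1); they miss things now and then, are a little off and sometimes report something else, mostly with a low value. They report only what shows in the picture. A call takes as long as a camera call.
- spot_in(thing, picture): "location" ([x, y, z] in m, in the coordinates of the camera as it stood for that picture, good to about 4 mm: the middle of the surface that is visible of it).
- mark_of(thing, picture): "location" ([x, y, z] in m, in the coordinates of the camera as it stood for that picture, good to about 4 mm: a listed point, or the origin of a listed thing).
The state is a dict: "clock": time; "joint_pos": joint angles; "joint_velocities": joint speeds; "tau": joint torques, N m; "position": TCP position; "ee_rot": TCP orientation; "ft_force": force on the tool from outside, world axes, zero at the start; "torque": the same for the moment, N m; "grip_width": opening from 0.0 (shut) to 1.0 (fully open).
Only numpy, scipy, OpenCV 4.12 (cv2) and the standard library are available. Lean on these libraries where they do the work, as an engineer would, in place of code of your own. Each camera call takes 0.05 s, during which the arm holds its last target. There are 200 camera calls.

## Working session

There is one attempt and no reset: what is moved stays moved. The work goes in short steps, Python scripts to look and compute and a shell command to move; the robot and the scene stay as the last step left them, time stands still between calls to the robot, and variables do not carry over. Pictures are saved under pics/ and viewed, about 8 in all and at most 12, crops included, and the job is handed in when it is done.

```bash
mkdir -p pics
cat > h.py <<'E'
from workcell import telemetry, viewer, manip, spot_in, mark_of
import numpy as np, cv2
from scipy.spatial.transform import Rotation as R
def w(p,loc):
    T=np.array(p["cam_to_world"]); return (T@np.r_[loc,1])[:3]
def look(cams,things,save=None):
    for c in cams:
        p=viewer.camera(c)
        if save: cv2.imwrite(f"pics/{save}_{c}.png",cv2.cvtColor(p["frame"],cv2.COLOR_RGB2BGR))
        for t in things:
            r=mark_of(t,p)[:2]
            print(c,t,[(np.round(w(p,x["location"])*1000,1).tolist(),round(x["conf"],2)) for x in r])
def st():
    o=telemetry.get_obs(); r=R.from_quat(o["ee_rot"]).as_matrix()
    print(o["clock"],np.round(o["position"],4),"x",np.round(r[:,0],3),"z",np.round(r[:,2],3),"F",np.round(o["ft_force"],2),o["grip_width"])
def proj(p,P):
    T=np.linalg.inv(np.array(p["cam_to_world"])); c=(T@np.r_[P,1])[:3]; u=np.array(p["intrinsics"])@np.array([c[0],-c[1],-c[2]]); return u[:2]/u[2]
E
python3 - <<'E'
from h import *
st()
look(["scene","top"],["bar","bar_center","bar_tail","bar_knob","box","box_edge","clip","clip_center"],"a")
a=cv2.imread("pics/a_scene.png");b=cv2.imread("pics/a_top.png")
E
```

```text
0.0 [ 0.2011 -0.5914  0.2305] x [-0.     0.001 -1.   ] z [ 0.322 -0.947 -0.001] F [-0.98 -0.51 -0.87] 1.0027907657491013
scene bar []
scene bar_center [([569.1, -80.9, 42.5], 0.89)]
scene bar_tail [([608.7, -271.5, 46.0], 0.98), ([668.7, 429.3, 2.4], 0.31)]
scene bar_knob [([536.0, 130.5, 45.7], 0.82), ([575.5, -78.2, 37.2], 0.2)]
scene box []
scene box_edge [([610.4, -270.0, 48.6], 0.23)]
scene clip [([398.0, -229.7, -0.4], 0.52), ([396.1, -232.6, 21.1], 0.47)]
scene clip_center [([397.3, -232.0, 24.3], 0.55), ([371.4, 448.6, -2.5], 0.49)]
top bar [([576.5, -79.7, 43.4], 0.9)]
top bar_center [([574.5, -82.6, 46.1], 0.69)]
top bar_tail [([611.2, -268.2, 47.8], 0.58)]
top bar_knob [([538.6, 128.6, 46.2], 0.8), ([400.1, -233.6, 16.3], 0.59)]
top box [([569.8, -22.2, 4.5], 0.77)]
top box_edge [([559.2, 32.6, 41.1], 0.56)]
top clip [([400.2, -231.5, -3.1], 0.47)]
top clip_center [([403.1, -232.4, 17.8], 0.47)]
```

View pics/a_scene.png

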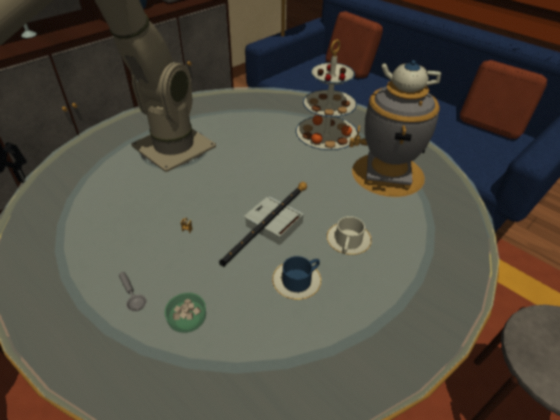

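View pics/a_top.png

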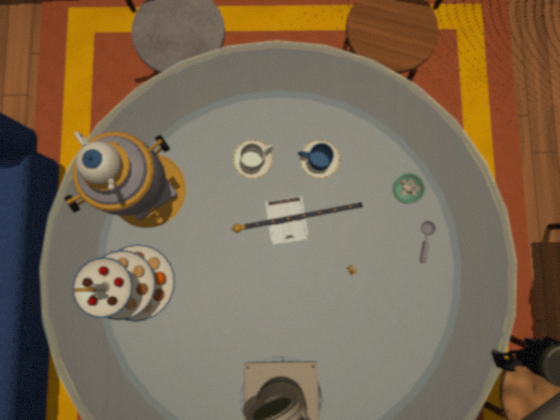

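Tail is at top-view px (361,205), the knob at (237,228), the box around (287,220) and the clip at (351,269). I'll push the tail with closed fingers, so I move there first, turning the jaws across the bar.

```bash
python3 -m crank '[[1,[3.5,2.1,-0.2],[0,0,0.119]],[1,[3.5,2.1,-0.2],[0,0,0.119]],[1,[3.5,2.1,-0.2],[0,0,0.119]],[1,[3.5,2.1,-0.2],[0,0,0.119]],[1,[3.5,2.1,-0.2],[0,0,0.119]],[1,[3.5,2.1,-0.2],[0,0,0.119]],[1,[3.5,2.1,-0.2],[0,0,0.119]],[1,[3.5,2.1,-0.2],[0,0,0.119]],[1,[3.5,2.1,-0.2],[0,0,0.119]],[1,[3.5,2.1,-0.2],[0,0,0.119]],[1,[3.5,2.1,-0.2],[0,0,0.119]],[1,[3.5,2.1,-0.2],[0,0,0.119]]]' 40
python3 - <<'E'
from h import *
st()
look(["wrist","top"],["bar_tail","bar_center","box_edge","bar_knob","box","sugar","cup2"],"b")
st()
E
```

```text
clock: 1.9
position: [0.6227, -0.3388, 0.2074]
ee_rot: [-0.067, 0.704, 0.067, 0.704]
ft_force: [0.4, -0.2, 0.6]
grip_width: -0.004
1.9 [ 0.6227 -0.3388  0.2074] x [ 0. -0. -1.] z [0.982 0.189 0.   ] F [ 0.41 -0.25  0.65] -0.004186105087092755
wrist bar_tail [([607.0, -269.3, 46.5], 0.59)]
wrist bar_center []
wrist box_edge []
wrist bar_knob [([607.4, -269.4, 46.4], 0.67)]
wrist box []
wrist sugar [([659.1, -419.9, 0.0], 0.89)]
wrist cup2 [([606.1, -269.5, 44.6], 0.58)]
top bar_tail [([611.4, -268.1, 48.6], 0.74)]
top bar_center [([573.5, -81.0, 48.6], 0.68)]
top box_edge [([562.0, 35.1, 38.3], 0.69)]
top bar_knob [([540.2, 129.7, 49.3], 0.96), ([399.6, -233.2, 0.0], 0.63)]
top box [([568.5, -25.1, 3.7], 0.72)]
top sugar [([656.1, -421.3, -2.8], 0.49)]
top cup2 [([770.9, 84.4, 7.4], 0.61)]
2.7 [ 0.6211 -0.3399  0.2074] x [ 0. -0. -1.] z [0.983 0.184 0.   ] F [ 0.31 -0.24 -0.41] -0.0036525009008299713
```

```bash
python3 -m crank '[[1,[0,0,-4.1],[0,0,0]],[1,[0,0,-4.1],[0,0,0]],[1,[0,0,-4.1],[0,0,0]],[1,[0,0,-4.1],[0,0,0]],[1,[0,0,-0.3],[0,0,0]],[1,[-0.44,2.46,0],[0,0,0]],[1,[-0.44,2.46,0],[0,0,0]],[1,[0,0,0],[0,0,0]],[1,[0,0,0],[0,0,0]]]'
python3 - <<'E'
from h import *
p=viewer.camera("top"); q=viewer.camera("wrist"); s=viewer.camera("scene")
f=lambda p:cv2.cvtColor(p["frame"],cv2.COLOR_RGB2BGR)
a=cv2.resize(f(p)[170:290,200:400],(800,480),interpolation=cv2.INTER_CUBIC)
cv2.imwrite("pics/c_top.png",a); cv2.imwrite("pics/c_wrist.png",f(q))
st()
E
```

```text
clock: 3.45
position: [0.6138, -0.289, 0.0429]
ee_rot: [-0.066, 0.703, 0.066, 0.705]
ft_force: [-0.0, -1.3, 0.1]
grip_width: 0.001
3.6 [ 0.6129 -0.2921  0.0417] x [ 0.001 -0.001 -1.   ] z [0.983 0.183 0.001] F [0.39 0.33 0.5 ] 0.0038344815637984934
```

View pics/c_wrist.png

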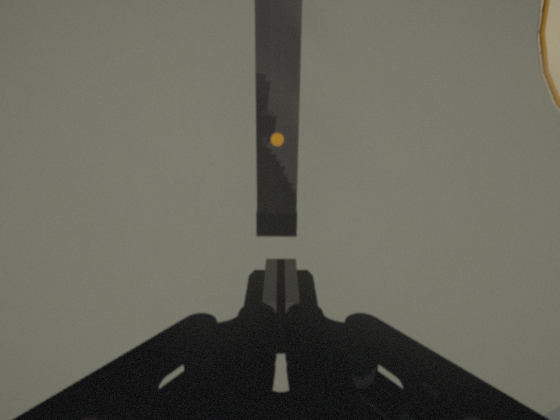

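Fingers are at column 281 and the tail at 276, so they sit about 2 mm off. The gap is about 9 mm and the yaw is aligned. First push is about 17 mm.

```bash
python3 -m crank '[[1,[-0.2,0.3,0],[0,0,0]],[1,[-0.05,0.3,0],[0,0,0]],[1,[-0.05,0.3,0],[0,0,0]],[1,[-0.05,0.25,0],[0,0,0]],[1,[-0.05,0.25,0],[0,0,0]],[1,[-0.05,0.25,0],[0,0,0]],[1,[-0.05,0.25,0],[0,0,0]],[1,[-0.05,0.25,0],[0,0,0]],[1,[-0.04,0.25,0],[0,0,0]],[1,[-0.04,0.2,0],[0,0,0]],[1,[0,0,0],[0,0,0]]]'
python3 - <<'E'
from h import *
look(["top","scene"],["bar_knob"])
look(["wrist"],["bar_tail"]); st()
E
```

```text
clock: 4.52
position: [0.6062, -0.2638, 0.0403]
ee_rot: [-0.065, 0.704, 0.066, 0.704]
ft_force: [-0.3, 0.1, -0.9]
grip_width: 0.002
top bar_knob [([538.3, 142.7, 46.6], 0.6), ([402.7, -232.7, 18.2], 0.54)]
scene bar_knob [([535.1, 143.2, 45.0], 0.59)]
wrist bar_tail [([604.5, -256.2, 46.1], 0.87)]
4.8167 [ 0.6062 -0.2641  0.0403] x [-0.     0.001 -1.   ] z [0.983 0.184 0.   ] F [-0.14 -0.29 -0.44] -0.0001631554866311829
```

```bash
python3 -m crank '[[1,[-0.05,0.25,0.2],[0,0,0]],[1,[-0.05,0.25,0],[0,0,0]],[1,[0,0,0],[0,0,0]],[1,[0.26,-1.5,0],[0,0,0]],[1,[0,0,0],[0,0,0]],[1,[0,0,0],[0,0,0]],[1,[0,0,0],[0,0,0]],[1,[0,0,0],[0,0,0]]]'
cat > k.py <<'E'
from h import *
look(["top","scene"],["bar_knob"]); look(["wrist"],["bar_tail"])
E
python3 k.py
```

```text
clock: 5.48
position: [0.6078, -0.2735, 0.0423]
ee_rot: [-0.065, 0.704, 0.066, 0.704]
ft_force: [-0.5, -0.2, 0.3]
grip_width: -0.002
top bar_knob [([537.2, 151.9, 47.4], 0.86)]
scene bar_knob [([533.1, 148.3, 47.4], 0.65), ([607.4, -251.4, 46.9], 0.51)]
wrist bar_tail [([604.1, -254.7, 44.8], 0.82)]
```

```bash
python3 -m crank '[[1,[-0.17,1.0,0],[0,0,0]],[1,[-0.08,0.45,0],[0,0,0]],[1,[-0.04,0.2,0],[0,0,0]],[1,[-0.04,0.2,0],[0,0,0]],[1,[0,0,0],[0,0,0]],[1,[0.26,-1.5,0],[0,0,0]],[1,[0,0,0],[0,0,0]],[1,[0,0,0],[0,0,0]],[1,[0,0,0],[0,0,0]],[1,[0,0,0],[0,0,0]]]'
python3 k.py
```

```text
clock: 6.62
position: [0.607, -0.2707, 0.0422]
ee_rot: [-0.065, 0.704, 0.066, 0.704]
ft_force: [-0.5, -0.1, -0.4]
grip_width: 0.001
top bar_knob [([535.5, 150.4, 48.7], 0.66)]
scene bar_knob [([531.2, 153.5, 47.7], 0.87)]
wrist bar_tail [([601.8, -249.4, 47.1], 0.83)]
```

Run:
```python
from h import *
p=viewer.camera("scene"); f=cv2.cvtColor(p["frame"],cv2.COLOR_RGB2BGR)[170:275,210:350]
cv2.imwrite("pics/d.png",cv2.resize(f,(800,600),interpolation=cv2.INTER_CUBIC)); st()
```

```text
6.9667 [ 0.6071 -0.2709  0.0424] x [ 0.  0. -1.] z [0.983 0.184 0.   ] F [-0.11  0.71 -0.41] -0.003758619968916213
```

View pics/d.png

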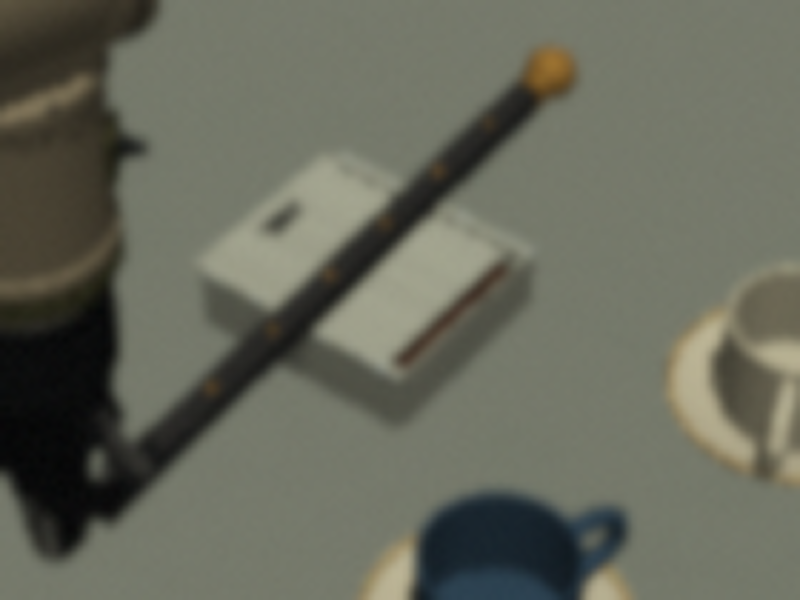

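The bar is level at d.png px (120,500)–(550,75), and the box is square to it and unmoved. Continuing in small cycles.

```bash
python3 -m crank '[[1,[-0.17,1.0,0],[0,0,0]],[1,[-0.08,0.45,0],[0,0,0]],[1,[-0.04,0.2,0],[0,0,0]],[1,[-0.04,0.2,0],[0,0,0]],[1,[0,0,0],[0,0,0]],[1,[0.26,-1.5,0],[0,0,0]],[1,[0,0,0],[0,0,0]],[1,[0,0,0],[0,0,0]],[1,[0,0,0],[0,0,0]],[1,[0,0,0],[0,0,0]]]'
python3 k.py
```

```text
clock: 7.8
position: [0.6063, -0.2672, 0.0422]
ee_rot: [-0.065, 0.704, 0.066, 0.704]
ft_force: [0.9, 0.1, 0.1]
grip_width: 0.002
top bar_knob [([535.7, 155.8, 48.1], 0.74)]
scene bar_knob [([530.8, 153.9, 47.5], 0.68)]
wrist bar_tail [([604.2, -245.0, 48.0], 0.68)]
```

```bash
python3 -m crank '[[1,[-0.17,1.0,0],[0,0,0]],[1,[-0.08,0.45,0],[0,0,0]],[1,[-0.04,0.2,0],[0,0,0]],[1,[-0.04,0.2,0],[0,0,0]],[1,[0,0,0],[0,0,0]],[1,[0.26,-1.5,0],[0,0,0]],[1,[0,0,0],[0,0,0]],[1,[0,0,0],[0,0,0]],[1,[0,0,0],[0,0,0]],[1,[0,0,0],[0,0,0]]]'
python3 k.py
```

```text
clock: 8.93
position: [0.6056, -0.2637, 0.0422]
ee_rot: [-0.065, 0.704, 0.066, 0.704]
ft_force: [-0.6, 0.6, 0.4]
grip_width: 0.0
top bar_knob [([535.5, 158.8, 47.4], 0.55)]
scene bar_knob [([529.5, 160.2, 44.1], 0.7)]
wrist bar_tail [([601.2, -241.5, 47.3], 0.71)]
```

```bash
python3 -m crank '[[1,[-0.17,1.0,0],[0,0,0]],[1,[-0.08,0.45,0],[0,0,0]],[1,[-0.04,0.2,0],[0,0,0]],[1,[-0.04,0.2,0],[0,0,0]],[1,[0,0,0],[0,0,0]],[1,[0.26,-1.5,0],[0,0,0]],[1,[0,0,0],[0,0,0]],[1,[0,0,0],[0,0,0]],[1,[0,0,0],[0,0,0]],[1,[0,0,0],[0,0,0]]]'
python3 k.py
```

```text
clock: 10.07
position: [0.6049, -0.2602, 0.0422]
ee_rot: [-0.065, 0.704, 0.066, 0.704]
ft_force: [0.3, 1.0, 0.2]
grip_width: -0.006
top bar_knob [([532.6, 163.9, 48.6], 0.75), ([425.8, 0.5, -1.1], 0.53)]
scene bar_knob [([532.4, 161.7, 45.0], 0.98)]
wrist bar_tail [([600.7, -235.5, 47.9], 0.9)]
```

```bash
python3 -m crank '[[1,[-0.17,1.0,0],[0,0,0]],[1,[-0.08,0.45,0],[0,0,0]],[1,[-0.04,0.2,0],[0,0,0]],[1,[-0.04,0.2,0],[0,0,0]],[1,[0,0,0],[0,0,0]],[1,[0.26,-1.5,0],[0,0,0]],[1,[0,0,0],[0,0,0]],[1,[0,0,0],[0,0,0]],[1,[0,0,0],[0,0,0]],[1,[0,0,0],[0,0,0]]]'
python3 k.py
```

```text
clock: 11.2
position: [0.6043, -0.2567, 0.0422]
ee_rot: [-0.065, 0.704, 0.066, 0.704]
ft_force: [-0.3, 0.5, 0.6]
grip_width: -0.001
top bar_knob [([533.1, 165.9, 48.3], 0.57), ([567.9, -42.8, 38.8], 0.41)]
scene bar_knob [([528.9, 167.0, 46.2], 0.76)]
wrist bar_tail [([599.9, -233.3, 45.8], 0.63)]
```

```bash
python3 -m crank '[[1,[-0.17,1.0,0],[0,0,0]],[1,[-0.08,0.45,0],[0,0,0]],[1,[-0.04,0.2,0],[0,0,0]],[1,[-0.04,0.2,0],[0,0,0]],[1,[0,0,0],[0,0,0]],[1,[0.26,-1.5,0],[0,0,0]],[1,[0,0,0],[0,0,0]],[1,[0,0,0],[0,0,0]],[1,[0,0,0],[0,0,0]],[1,[0,0,0],[0,0,0]]]'
python3 k.py
```

```text
clock: 12.33
position: [0.6035, -0.2532, 0.0422]
ee_rot: [-0.065, 0.704, 0.066, 0.704]
ft_force: [-0.1, -0.7, 0.5]
grip_width: 0.002
top bar_knob [([532.2, 170.4, 46.0], 0.57)]
scene bar_knob [([528.3, 170.8, 48.4], 0.94)]
wrist bar_tail [([600.5, -229.8, 48.7], 0.63)]
```

```bash
python3 -m crank '[[1,[-0.17,1.0,0],[0,0,0]],[1,[-0.08,0.45,0],[0,0,0]],[1,[-0.04,0.2,0],[0,0,0]],[1,[-0.04,0.2,0],[0,0,0]],[1,[0,0,0],[0,0,0]],[1,[0.26,-1.5,0],[0,0,0]],[1,[0,0,0],[0,0,0]],[1,[0,0,0],[0,0,0]],[1,[0,0,0],[0,0,0]],[1,[0,0,0],[0,0,0]]]'
python3 k.py
```

```text
clock: 13.47
position: [0.6028, -0.2497, 0.0422]
ee_rot: [-0.065, 0.704, 0.066, 0.704]
ft_force: [-0.8, -0.1, -0.3]
grip_width: -0.001
top bar_knob [([532.2, 174.3, 48.7], 0.7)]
scene bar_knob [([529.8, 173.8, 44.3], 0.75), ([769.7, 80.3, 2.2], 0.27)]
wrist bar_tail [([598.2, -226.2, 45.6], 0.62)]
```

```bash
python3 -m crank '[[1,[-0.17,1.0,0],[0,0,0]],[1,[-0.08,0.45,0],[0,0,0]],[1,[-0.04,0.2,0],[0,0,0]],[1,[-0.04,0.2,0],[0,0,0]],[1,[0,0,0],[0,0,0]],[1,[0.26,-1.5,0],[0,0,0]],[1,[0,0,0],[0,0,0]],[1,[0,0,0],[0,0,0]],[1,[0,0,0],[0,0,0]],[1,[0,0,0],[0,0,0]]]'
python3 k.py
```

```text
clock: 14.6
position: [0.6021, -0.2462, 0.0422]
ee_rot: [-0.065, 0.704, 0.066, 0.704]
ft_force: [0.9, 0.1, -0.3]
grip_width: 0.001
top bar_knob [([528.7, 176.4, 48.6], 0.69)]
scene bar_knob [([527.0, 174.9, 44.3], 0.85)]
wrist bar_tail [([597.7, -221.6, 48.5], 0.57)]
```

```bash
python3 -m crank '[[1,[-0.17,1.0,0],[0,0,0]],[1,[-0.08,0.45,0],[0,0,0]],[1,[-0.04,0.2,0],[0,0,0]],[1,[-0.04,0.2,0],[0,0,0]],[1,[0,0,0],[0,0,0]],[1,[0.26,-1.5,0],[0,0,0]],[1,[0,0,0],[0,0,0]],[1,[0,0,0],[0,0,0]],[1,[0,0,0],[0,0,0]],[1,[0,0,0],[0,0,0]]]'
python3 k.py
```

```text
clock: 15.73
position: [0.6014, -0.2427, 0.0422]
ee_rot: [-0.065, 0.704, 0.066, 0.704]
ft_force: [0.5, -0.9, -0.5]
grip_width: 0.003
top bar_knob [([778.3, 84.7, 6.2], 0.52), ([401.0, -233.9, 1.7], 0.3)]
scene bar_knob [([527.3, 178.6, 46.3], 0.9)]
wrist bar_tail [([598.1, -218.8, 45.0], 0.68)]
```

```bash
python3 -m crank '[[1,[-0.17,1.0,0],[0,0,0]],[1,[-0.08,0.45,0],[0,0,0]],[1,[-0.04,0.2,0],[0,0,0]],[1,[-0.04,0.2,0],[0,0,0]],[1,[0,0,0],[0,0,0]],[1,[0.26,-1.5,0],[0,0,0]],[1,[0,0,0],[0,0,0]],[1,[0,0,0],[0,0,0]],[1,[0,0,0],[0,0,0]],[1,[0,0,0],[0,0,0]]]'
python3 k.py
```

```text
clock: 16.87
position: [0.6007, -0.2392, 0.0422]
ee_rot: [-0.065, 0.704, 0.066, 0.704]
ft_force: [1.0, -0.5, -0.4]
grip_width: -0.0
top bar_knob [([530.4, 183.6, 40.7], 0.83), ([673.4, 433.3, 1.1], 0.45)]
scene bar_knob [([529.1, 183.1, 34.8], 0.89)]
wrist bar_tail [([596.2, -214.3, 71.4], 0.78)]
```

It's tipping (tail at 71 mm, knob sinking). I back away to give the tail room.

```bash
python3 -m crank '[[1,[0.35,-2.0,0],[0,0,0]],[1,[0.35,-2.0,0],[0,0,0]],[1,[0.35,-2.0,0],[0,0,0]],[1,[0,0,3],[0,0,0]],[1,[0,0,4],[0,0,0]],[1,[0,0,4],[0,0,0]],[1,[0,0,0],[0,0,0]]]'
python3 - <<'E'
from h import *
look(["top"],["bar_knob","bar_center","bar_tail","box_edge","box","clip_center"],"e")
look(["scene"],["bar_knob","bar_center","bar_tail","clip_center"],"e")
f=cv2.imread("pics/e_scene.png")[150:290,170:357]
cv2.imwrite("pics/e.png",cv2.resize(f,(800,600),interpolation=cv2.INTER_CUBIC));st()
E
```

```text
clock: 17.75
position: [0.615, -0.3006, 0.1617]
ee_rot: [-0.067, 0.7, 0.063, 0.708]
ft_force: [1.1, -0.1, 1.1]
grip_width: 0.001
top bar_knob [([528.4, 186.5, 22.0], 0.59)]
top bar_center [([562.5, -24.7, 57.1], 0.56), ([597.9, -210.0, 93.7], 0.29)]
top bar_tail [([597.4, -207.7, 92.5], 0.78)]
top box_edge [([422.7, 2.0, -1.5], 0.27)]
top box [([560.9, -25.5, 56.9], 0.62)]
top clip_center [([400.1, -231.1, 19.2], 0.47)]
scene bar_knob [([526.2, 182.4, 14.9], 0.63), ([417.3, 0.7, 1.5], 0.35)]
scene bar_center [([558.5, -23.7, 55.0], 0.83)]
scene bar_tail [([596.1, -210.9, 95.4], 0.81)]
scene clip_center [([398.9, -228.7, 22.4], 0.52)]
18.35 [ 0.6111 -0.2994  0.1519] x [-0.  0. -1.] z [ 0.983  0.184 -0.   ] F [-0.72  0.12 -0.04] 0.0009486268233403586
```

View pics/e.png

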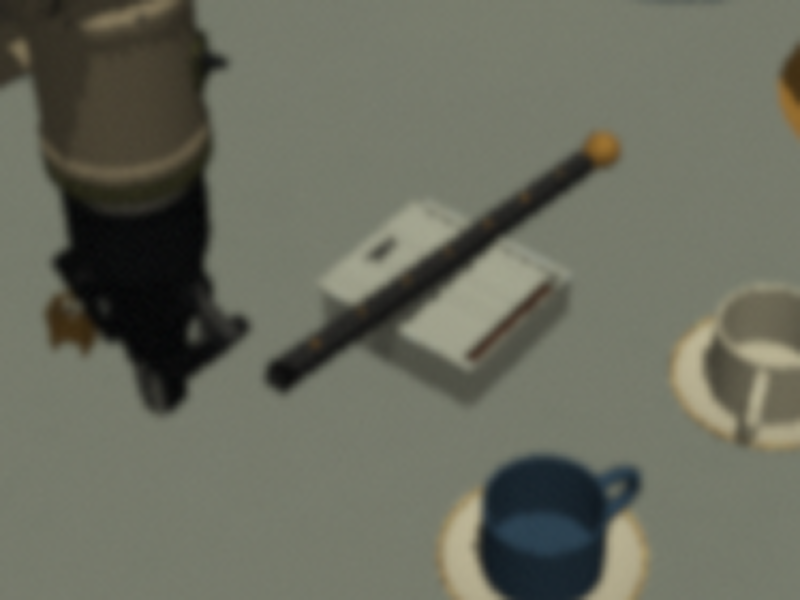

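The knob rests on the glass at e.png (603,148), the tail is raised at (283,375) and the box is unmoved. Now the clip.

```bash
python3 -m crank '[[0.4,[-3.5,1.1,0.5],[0,0,0]],[0.4,[-3.5,1.1,0.5],[0,0,0]],[0.4,[-3.5,1.1,0.5],[0,0,0]],[0.4,[-3.5,1.1,0.5],[0,0,0]],[0.4,[-3.5,1.1,0.5],[0,0,0]],[0.4,[-3.5,1.1,0],[0,0,0]],[0.4,[0,0,0],[0,0,0]],[0.4,[0,0,0],[0,0,0]]]'
python3 - <<'E'
from h import *
look(["wrist"],["clip_center","clip"],"f"); st()
E
```

```text
clock: 19.02
position: [0.3998, -0.2337, 0.1778]
ee_rot: [-0.066, 0.704, 0.064, 0.704]
ft_force: [0.4, -0.2, 0.8]
grip_width: 0.603
wrist clip_center [([401.3, -229.5, 17.3], 0.88)]
wrist clip [([398.8, -232.3, -0.2], 0.57)]
19.1667 [ 0.4023 -0.2337  0.1776] x [ 0.001 -0.    -1.   ] z [0.983 0.184 0.001] F [ 0.11  0.28 -0.16] 0.601183621950977
```

View pics/f_wrist.png

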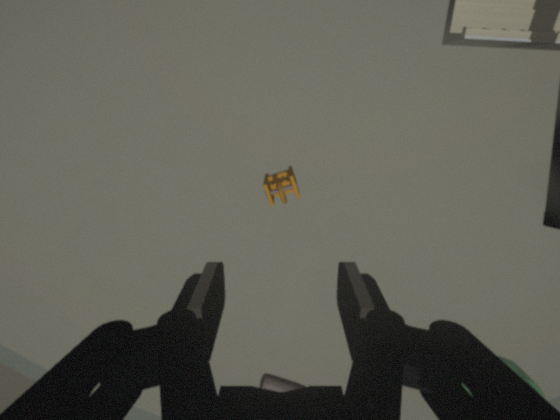

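Run:
```python
from h import *
f=cv2.imread("pics/f_wrist.png")[153:218,240:325]
cv2.imwrite("pics/f2.png",cv2.resize(f,(784,600),interpolation=cv2.INTER_CUBIC))
p=viewer.camera("wrist");T=np.array(p["cam_to_world"]);print(T.round(3))
for P in [(.4,-.231,0),(.4,-.231,.02),(.4,-.231,.052)]: print(proj(p,P))
```

```text
[[ 0.983 -0.174 -0.06   0.387]
 [ 0.184  0.932  0.312 -0.154]
 [ 0.002 -0.318  0.948  0.321]
 [ 0.     0.     0.     1.   ]]
[277.85241933 176.83219732]
[277.74124631 182.17388778]
[277.53200153 192.22777391]
```

View pics/f2.png

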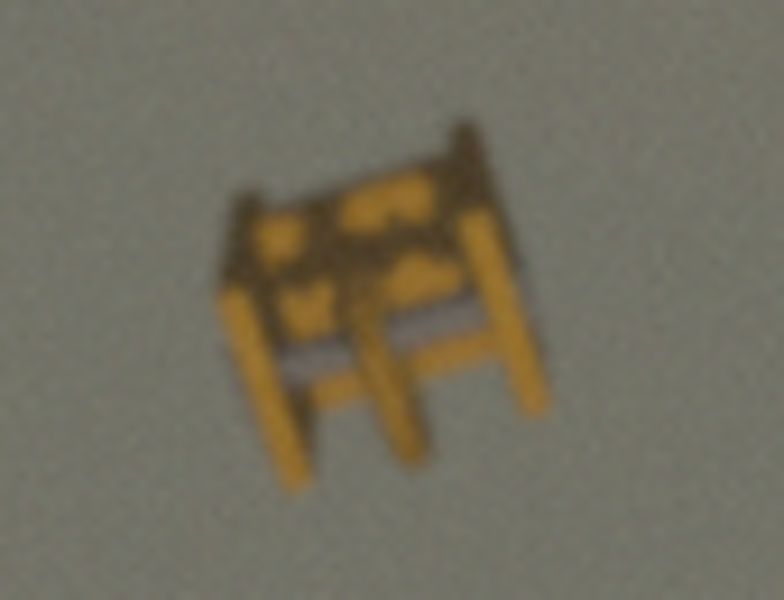

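Zoomed, the clip's feet lie toward +y and the cheek tops run about 18° off vertical. It needs +0.31 rad of yaw and its centre is about (403,-232).

```bash
python3 -m crank '[[0.4,[0.05,0.05,-4],[0,0,0.11]],[0.4,[0.05,0.05,-4],[0,0,0.11]],[0.4,[0,0,-4],[0,0,0.09]],[0.4,[0,0,-3],[0,0,0]],[0.4,[0,0,-1.5],[0,0,0]],[0.4,[0,0,-0.25],[0,0,0]],[0.4,[0,0,0],[0,0,0]],[0.4,[0,0,0],[0,0,0]]]' 25
python3 -m crank '[[1,[0,0,0],[0,0,0]],[1,[0,0,0],[0,0,0]],[1,[0,0,0],[0,0,0]],[1,[0,0,0],[0,0,0]],[1,[0,0,0],[0,0,0]],[1,[0,0,0],[0,0,0]]]' 25
python3 - <<'E'
from h import *
look(["wrist"],["clip_center"],"g"); st()
E
```

```text
clock: 19.88
position: [0.4035, -0.2327, 0.0107]
ee_rot: [-0.173, 0.685, 0.173, 0.686]
ft_force: [0.1, 0.4, 0.2]
grip_width: 0.604
clock: 20.38
position: [0.4032, -0.2331, 0.0111]
ee_rot: [-0.174, 0.685, 0.173, 0.686]
ft_force: [-0.3, -0.2, 6.9]
grip_width: 0.302
wrist clip_center [([404.5, -233.8, 19.9], 0.79)]
20.4833 [ 0.4032 -0.2331  0.0111] x [ 0.002 -0.001 -1.   ] z [0.88  0.475 0.001] F [-0.71  0.59  7.03] 0.3007827195789844
```

View pics/g_wrist.png

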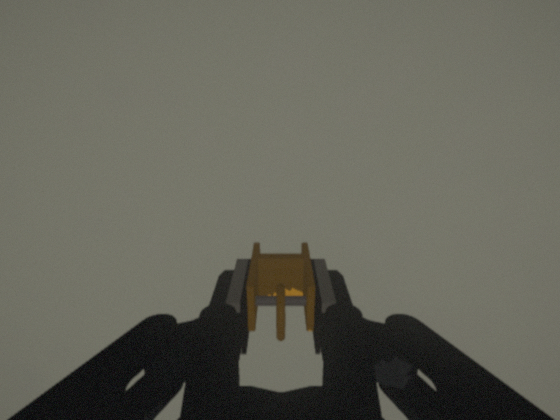

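```bash
python3 -m crank '[[1,[0,0,2],[0,0,0]],[1,[0,0,4],[0,0,0]],[1,[0,0,4],[0,0,0]],[1,[1.9,3.35,0.9],[0,0,-0.08]],[1,[1.9,3.35,0.9],[0,0,-0.08]],[1,[1.9,3.35,0.9],[0,0,-0.08]],[1,[1.9,3.35,0.9],[0,0,-0.08]],[1,[1.9,3.35,0.9],[0,0,0]],[1,[1.9,3.35,0.9],[0,0,0]],[1,[1.9,3.35,0.9],[0,0,0]],[1,[1.9,3.35,0.9],[0,0,0]],[1,[0,0,0],[0,0,0]]]'
python3 - <<'E'
from h import *
st()
look(["wrist"],["box_edge","clip_center","bar_center"],"i")
p=viewer.camera("wrist");st()
for P in [(.554,.033,.0522),(.554,.033,.038),(.562,-.01,.0606),(.545,.083,.0424)]: print(P,proj(p,P))
look(["top"],["bar_knob","bar_center","bar_tail"])
E
```

```text
clock: 21.48
position: [0.5567, 0.044, 0.1845]
ee_rot: [-0.063, 0.702, 0.066, 0.706]
ft_force: [-0.6, 1.8, 0.3]
grip_width: 0.298
21.4833 [0.5567 0.044  0.1845] x [ 0.005  0.004 -1.   ] z [0.983 0.182 0.005] F [-0.62  1.76  0.27] 0.29755073177560465
wrist box_edge [([560.1, 31.9, 41.9], 0.61)]
wrist clip_center [([559.4, 48.9, 193.3], 0.74)]
wrist bar_center []
21.7333 [0.5538 0.0339 0.1816] x [-0.    -0.001 -1.   ] z [ 0.985  0.172 -0.001] F [ 0.77 -0.23 -0.51] 0.29885701203523224
(0.554, 0.033, 0.0522) [279.75809404 196.12476764]
(0.554, 0.033, 0.038) [279.78016852 191.30376526]
(0.562, -0.01, 0.0606) [280.31441629 249.24991922]
(0.545, 0.083, 0.0424) [279.45497377 131.55583331]
top bar_knob [([533.5, 181.8, 17.3], 0.95)]
top bar_center [([565.0, -23.7, 56.3], 0.63), ([561.1, -26.2, 49.1], 0.59)]
top bar_tail [([599.6, -208.7, 92.5], 0.9), ([368.2, 453.8, -1.2], 0.54)]
```

View pics/i_wrist.png

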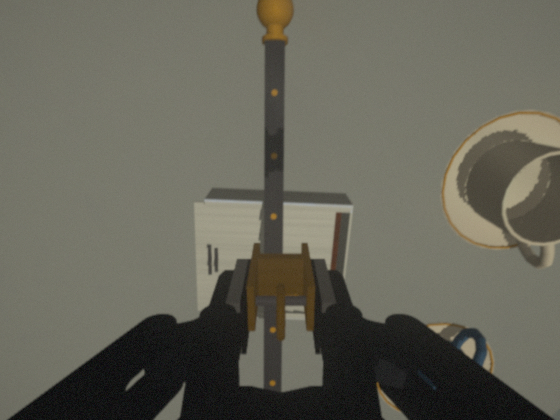

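Run:
```python
from h import *
p=viewer.camera("wrist");st()
g=cv2.cvtColor(p["frame"],cv2.COLOR_RGB2GRAY).astype(float)
for r in (60,110,150,170,185,200,210,225,235):
    s=cv2.GaussianBlur(g[r-2:r+3,230:330].mean(0)[None],(5,1),0)[0]; d=np.gradient(s)
    print(r, 230+d[:50].argmin(), 230+30+d[30:65].argmax(), end=' | ')
print()
for c in (210,230,250,300,320):
    print(c,[int(x) for x in g[170:230:2,c-3:c+4].mean(1)])
np.save("cam.npy",p["cam_to_world"]);np.save("K.npy",p["intrinsics"])
cv2.imwrite("pics/j.png",cv2.resize(cv2.cvtColor(p["frame"],cv2.COLOR_RGB2BGR)[150:350,180:380],(600,600),interpolation=cv2.INTER_CUBIC))
```

```text
21.9833 [0.5541 0.0346 0.1819] x [ 0. -0. -1.] z [0.985 0.173 0.   ] F [ 0.7   0.4  -0.95] 0.3030914009151414
60 270 290 | 110 270 290 | 150 270 290 | 170 270 290 | 185 270 290 | 200 266 290 | 210 266 290 | 225 265 289 | 235 266 290 | 
210 [119, 120, 120, 120, 119, 120, 118, 115, 108, 107, 142, 141, 149, 152, 153, 154, 155, 152, 151, 155, 155, 154, 155, 156, 155, 153, 151, 152, 155, 151]
230 [120, 120, 120, 119, 110, 79, 77, 78, 79, 82, 137, 161, 152, 150, 155, 155, 157, 154, 152, 156, 157, 155, 155, 157, 156, 155, 153, 152, 155, 154]
250 [120, 120, 120, 120, 117, 87, 77, 76, 78, 76, 118, 159, 153, 151, 152, 156, 157, 156, 152, 156, 158, 155, 154, 157, 159, 158, 156, 153, 157, 157]
300 [119, 119, 121, 120, 119, 113, 82, 74, 75, 75, 77, 131, 166, 156, 152, 156, 161, 158, 157, 155, 160, 158, 154, 156, 159, 160, 158, 156, 157, 159]
320 [119, 118, 119, 118, 120, 119, 93, 75, 76, 76, 76, 102, 162, 158, 154, 156, 159, 159, 156, 155, 160, 159, 155, 154, 158, 159, 159, 157, 155, 158]
```

View pics/j.png

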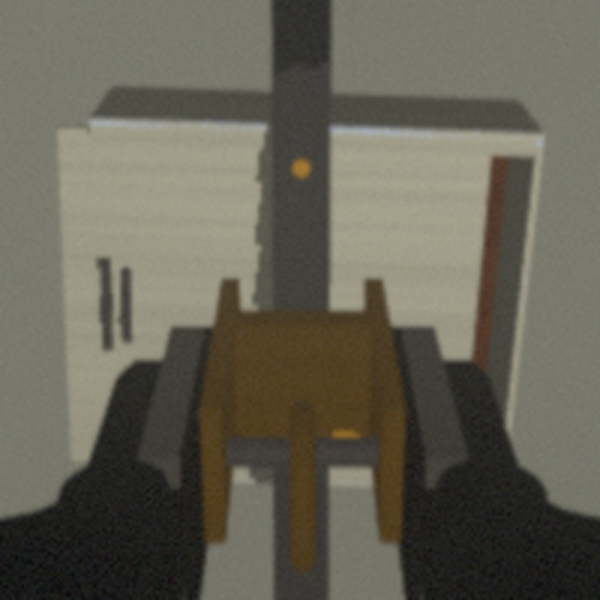

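Run:
```python
from h import *
p={"cam_to_world":np.load("cam.npy"),"intrinsics":np.load("K.npy")}
t=np.array([.5541,.0346,.1819]); f=np.array([-.173,.985,0]); l=np.array([.985,.173,0]); z=np.array([0,0,1.])
for o in (-.004,-.002,0,.002,.004):
    print(o,[proj(p,t+f*(o+s)+z*h+l*.0115).round(1).tolist() for s,h in((.01,-.011),(.01,.029),(-.01,.029))])
for y in (.029,.033,.037): print(y,proj(p,[.554,y,.038]))
```

```text
-0.004 [[303.6, 251.8], [310.3, 298.4], [309.0, 342.0]]
-0.002 [[303.6, 248.0], [310.4, 293.9], [309.1, 337.8]]
0 [[303.7, 244.3], [310.6, 289.2], [309.2, 333.6]]
0.002 [[303.8, 240.5], [310.7, 284.5], [309.4, 329.4]]
0.004 [[303.9, 236.7], [310.9, 279.8], [309.5, 325.1]]
0.029 [278.80154768 195.61696074]
0.033 [279.59909889 191.20703714]
0.037 [280.40337109 186.75995092]
```

Bar and clip are laterally aligned (both at column ~280) with the edge at row 191, so E≈(554,33,38). I tilt by 0.195 rad and go to a pre-pose 30 mm off along the bar's normal.

```bash
python3 -m crank '[[1,[-0.04,0.2,-3.5],[-0.064,-0.0113,0]],[1,[-0.04,0.27,-3.5],[-0.064,-0.0113,0]],[1,[0,0,-2.5],[-0.064,-0.0113,0]],[1,[0,0,-0.64],[0,0,0]],[1,[0,0,0],[0,0,0]],[1,[0,0,0],[0,0,0]],[1,[0,0,0],[0,0,0]]]'
python3 - <<'E'
from h import *
st();p=viewer.camera("wrist")
g=cv2.cvtColor(p["frame"],cv2.COLOR_RGB2GRAY).astype(float)
for r in (30,60,100,140,170,200,215,225,235):
    s=cv2.GaussianBlur(g[r-2:r+3,230:330].mean(0)[None],(5,1),0)[0]; d=np.gradient(s)
    print(r, 230+d[:50].argmin(), 230+30+d[30:70].argmax(), end=' | ')
for P in [(.554,.033,.038),(.569,.0356,.038)]: print(proj(p,P))
cv2.imwrite("pics/k.png",cv2.cvtColor(p["frame"],cv2.COLOR_RGB2BGR))
E
```

```text
clock: 22.57
position: [0.5548, 0.0391, 0.0824]
ee_rot: [-0.129, 0.694, -0.008, 0.708]
ft_force: [-0.4, -0.9, -1.1]
grip_width: 0.295
22.5667 [0.5548 0.0391 0.0824] x [ 0.036 -0.19  -0.981] z [0.985 0.172 0.003] F [-0.39 -0.86 -1.12] 0.29508417641301393
30 258 293 | 60 259 293 | 100 259 293 | 140 260 292 | 170 261 292 | 200 261 292 | 215 261 291 | 225 262 291 | 235 259 291 | [276.36388397 231.56048583]
[302.51271486 231.52292737]
```

View pics/k.png

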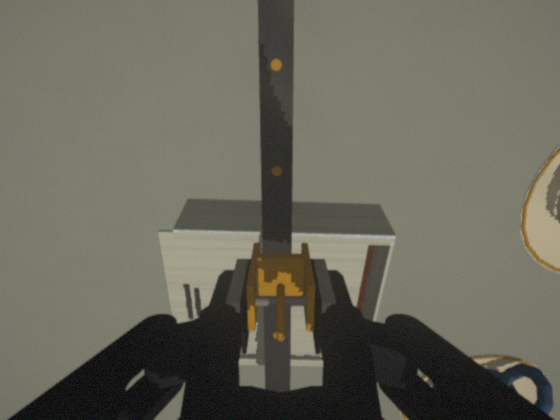

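The clip is centred at col 280 and the bar at 276.5, so about 2 mm off; the edge is at row 234. I nudge and re-measure.

```bash
python3 -m crank '[[1,[-0.1,-0.07,-0.1],[0,0,0]],[1,[0,0,0],[0,0,0]],[1,[0,0,0],[0,0,0]],[1,[0,0,0],[0,0,0]]]'
cat > c.py <<'E'
from h import *
st();p=viewer.camera("wrist")
g=cv2.cvtColor(p["frame"],cv2.COLOR_RGB2GRAY).astype(float)
for r in (60,140,170,200,215,225,235):
    s=cv2.GaussianBlur(g[r-2:r+3,230:330].mean(0)[None],(5,1),0)[0]; d=np.gradient(s)
    print(r, 230+d[:50].argmin(), 230+30+d[30:70].argmax(), end=' | ')
s=cv2.GaussianBlur(g[215:260,315:360].mean(1)[:,None],(1,3),0)[:,0];print("edge row",215+np.gradient(s).argmax(),proj(p,[.554,.033,.038]))
h=cv2.cvtColor(p["frame"],cv2.COLOR_RGB2HSV); m=(h[...,0]>10)&(h[...,0]<30)&(h[...,1]>130)&(h[...,2]>40)
for r in (250,258,300,310,320): x=np.where(m[r,235:325])[0]+235; print(r,x.min() if len(x) else 0,x.max() if len(x) else 0,end=' | ')
E
python3 c.py
```

```text
clock: 22.95
position: [0.5526, 0.0392, 0.0797]
ee_rot: [-0.13, 0.695, -0.007, 0.707]
ft_force: [0.0, -1.1, -0.9]
grip_width: 0.3
22.95 [0.5526 0.0392 0.0797] x [ 0.034 -0.191 -0.981] z [0.985 0.174 0.   ] F [ 0.03 -1.14 -0.92] 0.2999008485568997
60 264 299 | 140 265 297 | 170 265 297 | 200 265 296 | 215 266 296 | 225 266 296 | 235 264 295 | edge row 237 [280.28700811 234.69810956]
250 257 306 | 258 253 307 | 300 248 313 | 310 247 313 | 320 247 313 |
```

```bash
python3 -m crank '[[1,[0.03,-0.17,-0.8],[0,0,0]],[1,[0.03,-0.17,-0.8],[0,0,0]],[1,[0.03,-0.14,-0.6],[0,0,0]],[1,[0.01,-0.08,-0.3],[0,0,0]],[1,[0.01,-0.04,-0.2],[0,0,0]],[1,[0,0,0],[0,0,0]],[1,[0,0,0],[0,0,0]]]'
python3 - <<'E'
from h import *
look(["scene"],["bar_knob","clip_center"],"l"); st()
p=viewer.camera("wrist")
a=cv2.resize(cv2.cvtColor(p["frame"],cv2.COLOR_RGB2BGR)[150:350,180:380],(500,500),interpolation=cv2.INTER_CUBIC)
b=cv2.resize(cv2.imread("pics/l_scene.png")[170:260,240:330],(500,500),interpolation=cv2.INTER_CUBIC)
cv2.imwrite("pics/l.png",cv2.resize(np.hstack([a,b]),(800,400)))
E
```

```text
clock: 23.58
position: [0.5536, 0.0336, 0.0524]
ee_rot: [-0.13, 0.695, -0.007, 0.707]
ft_force: [0.4, 0.6, -0.9]
grip_width: 0.297
scene bar_knob [([528.9, 181.3, 16.0], 0.75), ([481.3, -480.5, -1.1], 0.41)]
scene clip_center [([665.4, 428.2, -0.5], 0.67), ([549.9, 38.2, 63.1], 0.48)]
23.7333 [0.5537 0.0336 0.0527] x [ 0.034 -0.191 -0.981] z [0.985 0.174 0.001] F [ 0.79  0.58 -0.27] 0.30035666475892986
```

```bash
python3 c.py
```

```text
23.7833 [0.5537 0.0336 0.0527] x [ 0.034 -0.191 -0.981] z [0.985 0.174 0.001] F [-0.07 -0.85 -0.09] 0.304265094723231
60 260 274 | 140 261 299 | 170 262 299 | 200 262 299 | 215 263 299 | 225 263 299 | 235 263 298 | edge row 257 [280.06286925 255.76292366]
250 254 307 | 258 252 308 | 300 247 314 | 310 247 313 | 320 247 313 |
```

```bash
python3 -m crank '[[1,[0,-0.01,-0.05],[0,0,0]],[1,[0,0,0],[0,0,0]]]'|egrep 'pos|ft'; python3 -m crank '[[1,[0,-0.01,-0.05],[0,0,0]],[1,[0,0,0],[0,0,0]]]'|egrep 'pos|ft'
```

```text
position: [0.5536, 0.0333, 0.052]
ft_force: [-0.3, 0.9, -0.9]
position: [0.5535, 0.0332, 0.0514]
ft_force: [-0.4, -0.2, -0.2]
```

View pics/l.png

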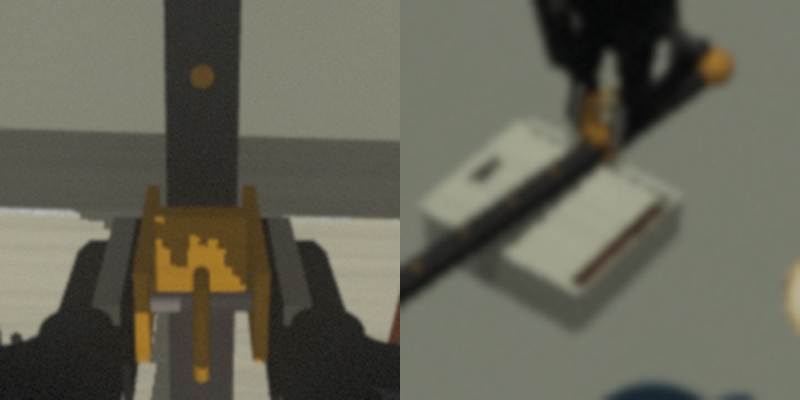

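The clip straddles the bar squarely. I release it and retreat along the normal.

```bash
python3 -m crank '[[1,[0,-0.005,-0.04],[0,0,0]],[0.66,[0,0,0],[0,0,0]],[0.6,[0,0,0],[0,0,0]],[0.5,[0,0,0],[0,0,0]],[0.45,[0,0,0],[0,0,0]],[0.45,[0,0,0],[0,0,0]]]'
python3 -m crank '[[0.45,[-0.03,0.19,1],[0,0,0]],[0.45,[-0.06,0.38,2],[0,0,0]],[0.45,[-0.09,0.57,3],[0,0,0]],[0.45,[0,0.6,3.5],[0,0,0]],[0.45,[0,0,0],[0,0,0]],[0.45,[0,0,0],[0,0,0]]]'
python3 - <<'E'
from h import *
look(["wrist"],["clip_center","box_edge"],"m");look(["scene"],["clip_center","bar_knob","bar_tail"]);look(["top"],["clip_center","bar_knob","bar_tail"])
p=viewer.camera("wrist");st()
h=cv2.cvtColor(p["frame"],cv2.COLOR_RGB2HSV); m=(h[...,0]>10)&(h[...,0]<30)&(h[...,1]>130)&(h[...,2]>40)
g=cv2.cvtColor(p["frame"],cv2.COLOR_RGB2GRAY).astype(int)
E=np.array([.554,.0325,.038]);f=np.array([-.173,.985,0]);l=np.array([.985,.173,0]);th=.195
n=f*np.sin(th)+np.array([0,0,np.cos(th)]);u=f*np.cos(th)-np.array([0,0,np.sin(th)])
print("E",proj(p,E))
for s in(-1,1):
  for a,hh in((10,2),(10,42),(-10,42)): print(s,a,hh,proj(p,E+n*hh/1e3+u*(a-1)/1e3+l*s*.0115).round(1))
for r in range(150,330,8):
    x=np.where(m[r,200:360])[0]+200
    if len(x)>2: print(r,x.min(),x.max(),end=' | ')
print([ (r,int(g[r,335:350].mean())) for r in range(170,250,3)])
E
```

```text
clock: 24.67
position: [0.5536, 0.0332, 0.051]
ee_rot: [-0.13, 0.695, -0.007, 0.707]
ft_force: [-0.1, -0.5, -0.4]
grip_width: 0.55
clock: 25.17
position: [0.553, 0.0516, 0.1488]
ee_rot: [-0.13, 0.693, -0.007, 0.709]
ft_force: [0.5, 0.2, -0.2]
grip_width: 0.546
wrist clip_center [([554.6, 39.2, 59.1], 0.59)]
wrist box_edge [([561.3, 32.9, 37.7], 0.63)]
scene clip_center [([548.9, 38.8, 61.5], 0.41)]
scene bar_knob [([528.1, 179.0, 19.8], 0.95)]
scene bar_tail [([596.5, -208.6, 95.1], 0.72)]
top clip_center [([553.9, 36.8, 57.4], 0.51)]
top bar_knob []
top bar_tail [([597.5, -206.1, 97.2], 0.77), ([773.9, 83.1, 3.3], 0.71)]
25.7667 [0.5517 0.0506 0.1458] x [ 0.033 -0.191 -0.981] z [ 0.985  0.174 -0.   ] F [-0.12 -0.5  -0.37] 0.551632806531633
E [278.86667976 198.38237825]
-1 10 2 [263.4 187.6]
-1 10 42 [260.5 204.4]
-1 -10 42 [261.  233.5]
1 10 2 [294.3 187.6]
1 10 42 [296.7 204.4]
1 -10 42 [296.3 233.5]
150 277 281 | 198 265 294 | 206 259 298 | 214 259 299 | 222 260 298 | 230 260 298 | 278 277 282 | [(170, 119), (173, 118), (176, 119), (179, 102), (182, 78), (185, 79), (188, 78), (191, 80), (194, 80), (197, 78), (200, 120), (203, 154), (206, 148), (209, 151), (212, 149), (215, 147), (218, 150), (221, 141), (224, 140), (227, 138), (230, 136), (233, 132), (236, 131), (239, 129), (242, 125), (245, 119), (248, 116)]
```

Run:
```python
from h import *
look(["top"],["box","bar_knob","clip_center"])
p=viewer.camera("wrist");st()
h=cv2.cvtColor(p["frame"],cv2.COLOR_RGB2HSV); m=(h[...,0]>8)&(h[...,0]<32)&(h[...,1]>110)&(h[...,2]>35)
for c in (260,262,264,266,292,294,296,298): x=np.where(m[170:260,c])[0]+170; print(c,x.min(),x.max(),len(x))
g=cv2.cvtColor(p["frame"],cv2.COLOR_RGB2GRAY).astype(float)
for c in (230,245,310,325): print(c,185+np.gradient(cv2.GaussianBlur(g[185:215,c-3:c+4].mean(1)[:,None],(1,3),0)[:,0]).argmax())
```

```text
top box [([567.6, -24.1, 4.9], 0.76)]
top bar_knob []
top clip_center [([554.1, 38.1, 52.8], 0.5)]
26.0167 [0.5518 0.0506 0.1461] x [ 0.034 -0.191 -0.981] z [0.985 0.174 0.   ] F [-0.09  0.45  0.35] 0.5522675566508747
260 200 231 32
262 188 231 44
264 188 224 29
266 192 219 22
292 192 219 21
294 188 224 35
296 192 231 38
298 203 231 29
230 196
245 197
310 199
325 199
```

```bash
python3 -m crank '[[0.45,[0,0.3,3.5],[0,0,0]],[0.45,[0,0,3.5],[0,0,0]],[0.45,[0,0,0],[0,0,0]],[0.45,[0,0,0],[0,0,0]]]' && python3 -c "
from h import *
look(['scene'],['bar_knob','clip_center','bar_tail']); print(manip.hand_in())"
```

```text
clock: 26.35
position: [0.5528, 0.054, 0.2181]
ee_rot: [-0.13, 0.694, -0.007, 0.708]
ft_force: [-0.0, -0.8, -0.3]
grip_width: 0.546
scene bar_knob [([526.0, 182.7, 15.0], 0.67), ([417.5, 2.1, 1.4], 0.63)]
scene clip_center [([771.2, 82.1, 2.1], 0.46), ([552.1, 39.0, 64.5], 0.44)]
scene bar_tail [([597.2, -207.8, 92.5], 0.89)]
the job is handed in; nothing more can be done
None
```

The bar is tipped over the box edge with its knob on the glass, and the hanger sits over that edge. The job was handed in at about 26 s.

I pushed the bar's tail with closed fingers, about 20 mm first, then in steps of about 3.5 mm, backing off after each step. It tipped by itself on release after about 53 mm. I then placed the hanger tilted about 11° to match the bar and let it go.

- **Bar:** the knob reads 15 mm high and the tail about 93 mm. Those heights did not shift when the hanger went on.
- **Hanger:** it is centred sideways on the bar, square to it, and within about 1 mm of the edge measured along the bar. Measured horizontally, its centre is about 4–5 mm ahead of the edge, because it leans with the bar.
- **Box and tea things:** the box reads within about 2 mm of where it started. No move went near the tea things. The only force reading above about 2 N was 7 N straight up, as the fingers closed on the hanger on the table.

**Checks that failed or disagreed:**
- The top camera did not find the knob in the last looks.
- One scene reading of the knob gave 19.8 mm, where the others gave 15–16 mm.
- In the last look, the best scene match for the hanger was a false one at the cup. The next match agreed with the wrist camera.
- I had used all 12 picture views before release, so the final state rests on measurements, not on a viewed picture.

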